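# Hold a gas purge open on an incubator line

## Task

Purge the gas line to the incubator: first turn the blue valve handle to half open, pointing at the green mark (45 degrees). Then flip the red safety catch up and right over, clear of the purge lever, and only then pull the yellow-gripped lever towards the robot all the way to its stop, and finish while still holding it there against its spring. Leave the valve at its mark and do not disturb the flask, the jar and the tip box.

Things in the scene. Friction and masses are not known exactly. Their poses are not given: they have to be found in the camera images.
- manifold: Gas manifold bolted to the bench: plate 150 (x) x 400 (y) x 12 mm, pipe along y 43 mm up. Origin: centre of the plate's underside, on the bench. x points away from the robot, y left, z up; offsets (x, y, z) in mm in other entries are in this frame. Valve at y -110, gauge at (0, -12), top 110 high, grey lever station 75 x 100, top 47 high, at y +105
- valve (a joint): Opening angle of the blue valve handle, rad: 0 closed (handle points to the manifold's -x, at the red mark), 0.785 half open (green mark), 1.571 full open (handle points to -y, black mark). Grows anticlockwise seen from above. Starts between 0 and 0.4. Stiff (0.08 N m), stays where it is left
- valve_axis (a point): Point on the valve's vertical axis at mid height of the blue handle, (0, -110, 104); fixed. The handle is a bar 67 long, 14 wide, 22 mm tall, reaching 45 mm from the axis at its pointing end (white stripe), 22 mm at the other; under it a 12 mm thick stem and, 20 mm below the bar, a white dial disc 116 mm across with the marks on its rim
- valve_pointer (a point): Centre of the pointing end face of the blue handle, 45 mm from the axis, turns with it
- catch (a joint): Angle of the red safety catch, rad: 0 level across the front of the lever's stem, which it blocks; 1.571 upright; 2.4 flipped right over, leaning away from the lever to +y (stop). Starts between 0 and 0.2. Light friction (0.035 N m), stays where it is left. The lever is free once the catch is past upright
- catch_hinge (a point): Point on the catch's hinge axis, which runs along the manifold's x, at (0, 140, 90); fixed to the manifold
- catch_tab (a point): Grip point on the catch's finger tab, a round red peg 12 mm thick along x at the catch's free end, 85 mm from the hinge axis. The peg runs from 15 mm in front (-x) of this point to 44 mm behind it; the catch's arm (8 x 12 mm) joins it 40 mm behind. At catch 0: (-40, 55, 90), 43 mm above the grey station; swings up over the hinge in the y-z plane
- purge (a joint): Purge lever angle, rad: 0 at rest, leaning 0.35 rad away (+x) from upright; grows as it is pulled towards the manifold's -x; stop at 0.95 (leaning 0.60 rad to -x). A spring returns it when let go: 3 N at the grip to start, 7 N at the stop
- lever_hinge (a point): Point on the lever's hinge axis, which runs along the manifold's y, at (0, 100, 50); fixed to the manifold
- lever_grip (a point): The lever's steel stem (12 mm thick) with its yellow cross grip on top: a round bar 16 mm thick, 60 mm long along the manifold's y. This point: centre of the yellow bar, 110 mm from the lever's hinge axis; at (38, 100, 153) at rest and (-62, 100, 141) at the stop. Turns with the lever
- flask: Culture flask lying flat, 85 x 52 x 28 mm, clear with red medium and a yellow cap; origin under the centre of its body. Bystander
- jar: Amber jar, 56 mm across, 75 mm tall; origin at the centre of its underside. Bystander
- tip_box: Pipette tip box 85 x 62 x 52 mm, blue with a clear lid; origin at the centre of its underside. Bystander

How it is judged (in metres and radians):
On the way, in this order (a step that is already met when the one before it is completed fails the run):
1. the blue valve handle is set half open, at the green mark, within 0.13 rad (value of joint valve between 0.655 and 0.915 rad), for 0.3 s.
2. the red catch is flipped over, past upright (more than 1.6 rad) (value of joint catch above 1.6 rad), for 0.2 s.
3. the lever is pulled to its stop (more than 0.83 rad) by the fingers (value of joint purge above 0.83 rad and contact force between the fingers and purge above 2 N), for 0.5 s.
At the end, for the whole second after the job is handed in: The fingers hold the lever at its stop (joint purge above 0.83 of 0.95 rad, more than 2 N between fingers and lever), the catch is past upright (above 1.6 rad), and the valve stands half open (0.785 +- 0.13 rad) (all of step 1 and all of step 3 and value of joint catch above 1.6 rad); the arm keeps its last pose, push and grip.
It fails at once if the lever is forced (beyond 0.25 rad) while the catch is not flipped to about upright (1.3 rad) (value of joint purge above 0.25 rad and value of joint catch below 1.3 rad).
It fails at once if the flask is pushed more than 25 mm or tipped (distance of flask from where it was at the start of the episode above 0.025 m or angle between flask's own z axis and vertical above 0.5 rad).
It fails at once if the jar is pushed more than 25 mm or tipped (distance of jar from where it was at the start of the episode above 0.025 m or angle between jar's own z axis and vertical above 0.5 rad).
It fails at once if the tip box is pushed more than 25 mm or tipped (distance of tip_box from where it was at the start of the episode above 0.025 m or angle between tip_box's own z axis and vertical above 0.5 rad).
It also fails if it takes over 72 s, if anything falls off the work surface, if the arm or the gripper's body presses on something with over 40 N, if the wrist force passes 120 N, or if a joint passes its speed limit or range.

## Robot

A 7-joint arm with a two-finger parallel gripper is mounted at the origin on the work surface. World frame = base frame: x ahead of the robot, y to its left, z up, the work surface at z = 0. Lengths are in m, angles in degrees, forces in N, time in s.
With the tool pointing down it reaches from about 0.4 to 0.875 m from the base axis. Payload 19.3 kg.
Tool frame: the origin (TCP) lies midway between the tips of the shut fingers; the grasp point (between the pads) lies 19 mm behind it; z points along the fingers, y is the line along which they close (so a half turn about z gives the same grasp; the last joint's range is limited). The gripper opens to 85 mm and grips with 20 to 120 N. Pads are 22 mm wide; open, the fingers measure 114 mm over their backs; the gripper's body (76 mm by 85 mm) begins 54 mm behind the grasp point. The pads swing forward as they close: fully open they stand 13 mm farther back than shut.
Start: joints at [-74.725, 29.874, -2.08, 91.645, 1.215, 58.505, -6.463], TCP at [0.207, 0.59, 0.231] pointing down, gripper open.
Joint ranges: [-166.77, 166.77], [-17.47, 122.26], [-85.68, 81.53], [9.62, 139.38], [-72.42, 252.41], [9.2, 110.78], [-144.41, 144.41]. Speed limits (degrees/s): [108.29, 108.29, 136.94, 136.94, 172.46, 172.46, 172.46].

## Interface

Orientations are given as a 3x3 rotation matrix whose columns are the frame's x, y, z axes.
In Python, from plant import ctrl, viewer gives the robot as it stands.
- The arm moves only by the shell command python3 -m crank 'ROWS'. ROWS is JSON, a list of rows, each an object of numbers: "jaw": the finger opening in mm, from 0 to 85.4; "dx", "dy", "dz": the shift along the tool's x, y, z in units of 30 mm (1.0 is 30 mm); "yaw": the turn about the tool's z in units of 5 degrees (1.0 is 5 degrees). A call has 1 to 8 rows; each row shifts and turns the commanded pose from where the row before left it, along the tool's axes as they then stand; what a row does not reach is not made up. A row lasts 1/10 s, in which the tool goes at most 50 mm and 8.59 degrees, less where a joint would pass 70% of its speed; a pose out of reach is approached as far as the arm can. A call is refused whole if a number of a shift passes 1 or a number of a turn 1, either way. A call with a gripper value outside its range is refused whole. The fingers move at their own pace and stop on an object; the grip force is fixed at half the most. Time passes only in rows, so rows that do not move let the fingers close. It gives the time, the measured TCP pose, the force, the opening and the grip force at its end, in the units of the state.
- ctrl.get_obs(): the state, without advancing time (a new reading comes with each control period).
- viewer.get_image(name): name is "side" or "top"; returns the picture (420x560x3 uint8, red, green, blue); there is no depth.
- viewer.camera_params(name): a dict with "camera_matrix" (3x3 intrinsics, pixels), "k1" (the pictures are not rectified: a ray, as slopes to the right and down, at radius r is drawn at 1 + k1 r^2 times it, then the intrinsics apply), "extrinsics" (4x4, takes a point from world to camera coordinates). Camera axes: x right, y down, z forward; pixel columns grow to the right and rows downward; lengths in m; the calibration is good to about 2 mm. A picture is of the moment at which its call begins. camera_params takes no time and is no camera call.
- ctrl.close_job(): hands the job in; it is judged then, once.
Trained networks look in the newest picture that a camera, given by its name, has taken for a name from the list of things; names that differ only in an ending like _2 or _b are one class to them, and where a whole thing is asked for, a point or a joint stands for the part that bears it (a point fixed in the world has none). Each returns a list of dicts, best first, with "p" (0 to 1); they miss things now and then, are a little off and sometimes report something else, mostly with a low value. They report only what shows in the picture. A call takes as long as a camera call.
- viewer.boxes_of(camera, label): "uv" ([column, row] in pixels, amid what is visible of it).
- viewer.outline_of(camera, label): "pixels" (420x560 bool, what is visible of it) and "uv" ([column, row] in pixels, amid what is visible of it).
The state is a dict: "t": time; "joint_pos": joint angles; "joint_velocities": joint speeds; "joint_torque": joint torques, N m; "tool_pos": TCP position; "tool_rot": TCP orientation; "force": force on the tool from outside, world axes, zero at the start; "ft_torque": the same for the moment, N m; "opening": opening from 0.0 (shut) to 1.0 (fully open); "finger_force": force on a finger pad.
Only numpy, scipy, OpenCV 4.12 (cv2) and the standard library are available. Lean on these libraries where they do the work, as an engineer would, in place of code of your own. Each camera call takes 0.05 s, during which the arm holds its last target. There are 200 camera calls.

## Working session

There is one attempt and no reset: what is moved stays moved. The work goes in short steps, Python scripts to look and compute and a shell command to move; the robot and the scene stay as the last step left them, time stands still between calls to the robot, and variables do not carry over. Pictures are saved under pics/ and viewed, at most 10 in all, crops included, and the job is handed in when it is done.

```bash
ls; mkdir -p pics
python3 - <<'E'
from plant import ctrl, viewer
import cv2,numpy as np
np.set_printoptions(precision=4,suppress=True)
for c in("side","top"):
    im=viewer.get_image(c); cv2.imwrite(f"pics/{c}0.png",im[:,:,::-1])
    print(c,viewer.camera_params(c))
    for l in("manifold","valve_pointer","catch_tab","lever_grip","flask","jar","tip_box"):
        r=viewer.boxes_of(c,l); print(l,[(np.round(d["uv"],1),round(d["p"],2)) for d in r[:2]])
o=ctrl.get_obs();print(o)
E
```

```text
pics
side {'camera_matrix': array([[539.5932,   0.    , 275.4812],
       [  0.    , 539.5932, 210.5507],
       [  0.    ,   0.    ,   1.    ]]), 'k1': -0.004921153804512016, 'extrinsics': array([[-0.9932, -0.1159,  0.0122,  0.6564],
       [-0.0955,  0.7495, -0.6551,  0.1297],
       [ 0.0667, -0.6518, -0.7554,  1.3689],
       [ 0.    ,  0.    ,  0.    ,  1.    ]])}
manifold [(array([323.5, 249.6]), 0.78)]
valve_pointer []
catch_tab [(array([322.7, 242.1]), 0.87), (array([305. , 241.7]), 0.27)]
lever_grip [(array([304.4, 241.6]), 0.87)]
flask [(array([292.3, 360.6]), 0.92)]
jar [(array([252.6, 218.5]), 0.61)]
tip_box [(array([349.5, 150.5]), 0.76), (array([291.3, 362.4]), 0.54)]
top {'camera_matrix': array([[390.4033,   0.    , 285.8445],
       [  0.    , 390.4033, 209.7163],
       [  0.    ,   0.    ,   1.    ]]), 'k1': 0.02113500593438309, 'extrinsics': array([[ 0.0157, -0.9998, -0.0095,  0.0181],
       [-0.9827, -0.0137, -0.1849,  0.6406],
       [ 0.1848,  0.0123, -0.9827,  1.0831],
       [ 0.    ,  0.    ,  0.    ,  1.    ]])}
manifold [(array([289.7, 248.3]), 0.88)]
valv
[... 157 characters left out ...]
 0.7), (array([177.6, 229.6]), 0.6)]
jar []
tip_box [(array([409.3, 269.6]), 0.67)]
{'t': 0.8, 'joint_pos': array([-74.725 ,  29.8727,  -2.0809,  91.6466,   1.2156,  58.5063,
        -6.461 ]), 'joint_velocities': array([-0.0157, -0.0519,  0.0683, -0.0721,  0.0781,  0.0176, -0.1243]), 'joint_torque': array([  0.0001, -92.6795,   1.9776, -37.023 ,   0.0178,   0.002 ,
        -0.    ]), 'tool_pos': array([0.2066, 0.5898, 0.2313]), 'tool_rot': array([[-0.9438,  0.3305, -0.    ],
       [ 0.3305,  0.9438, -0.0001],
       [-0.    , -0.0001, -1.    ]]), 'force': array([-0.1976,  0.828 ,  0.0209]), 'ft_torque': array([-0.0054,  0.0372,  0.0078]), 'finger_force': 0.0, 'opening': 1.0014155270142373}
```

View pics/side0.png

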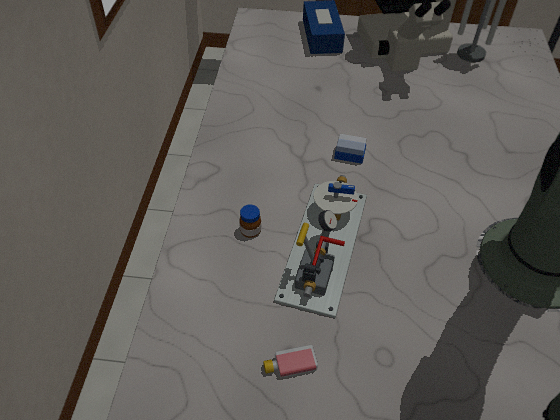

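View pics/top0.png

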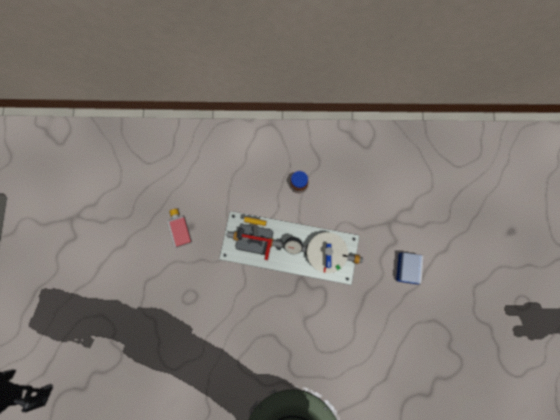

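The pictures show the manifold: top corners about (229,212), (358,233), (351,284), (221,261). The valve is on the right, pointing nearly at the robot; the catch is roughly level. I'll fit the manifold pose from both views and check it with an overlay.

```bash
cat > h.py <<'E'
import numpy as np,cv2
from plant import ctrl,viewer
np.set_printoptions(precision=4,suppress=True)
P={c:viewer.camera_params(c) for c in("side","top")}
def proj(c,X):
    p=P[c];X=np.atleast_2d(X);q=X@p["extrinsics"][:3,:3].T+p["extrinsics"][:3,3]
    s=q[:,:2]/q[:,2:];s=s*(1+p["k1"]*(s**2).sum(1,keepdims=True))
    return s@p["camera_matrix"][:2,:2].T+p["camera_matrix"][:2,2]
def M2W(m,pose):
    x,y,a=pose;R=np.array([[np.cos(a),-np.sin(a),0],[np.sin(a),np.cos(a),0],[0,0,1]])
    return np.atleast_2d(m)/1000@R.T+[x,y,0]
def pointer(v):return [-45*np.cos(v),-110-45*np.sin(v),104]
def tab(c,dx=0):return [-40+dx,140-85*np.cos(c),90+85*np.sin(c)]
def grip(q,dy=0):return [110*np.sin(.35-q),100+dy,50+110*np.cos(.35-q)]
COR=[[75,200,12],[75,-200,12],[-75,-200,12],[-75,200,12]]
E
python3 - <<'E'
from h import *
from scipy.optimize import least_squares
top=np.array([[229,212],[358,233],[351,284],[221,261]],float)
im=cv2.imread("pics/top0.png");g=cv2.cvtColor(im,6)
si=cv2.imread("pics/side0.png")
side=np.array([[275,300],[317,183],[366,195],[336,316]],float)
def yel(c,i,box):
    x0,y0,x1,y1=box;h=cv2.cvtColor(i,cv2.COLOR_BGR2HSV)[y0:y1,x0:x1]
    m=(abs(h[...,0].astype(int)-25)<8)&(h[...,1]>150)&(h[...,2]>100);y,x=np.nonzero(m);return np.array([x.mean()+x0,y.mean()+y0]),m.sum()
yt=yel("top",im,(240,208,272,232));ys=yel("side",si,(292,215,315,248));print(yt,ys)
def f(p):
    r=[]
    r.append((proj("top",M2W(COR,p[:3]))-top).ravel())
    r.append((proj("side",M2W(COR,p[:3]))-side)[[0,2,3]].ravel())
    g=M2W([grip(0)],p[:3]);r.append((proj("top",g)-yt[0]).ravel());r.append((proj("side",g)-ys[0]).ravel())
    return np.concatenate(r)
s=least_squares(f,[.6,0,-.1],loss="soft_l1");print(s.x,np.degrees(s.x[2]));print(f(s.x).reshape(-1,2))
pose=s.x
for c,i,b in(("top",im,(200,190,380,310)),("side",si,(250,165,390,325))):
    k=5 if c=="top" else 3.7
    x0,y0,x1,y1=b;z=cv2.resize(i[y0:y1,x0:x1],None,fx=k,fy=k,interpolation=2)
    z=cv2.convertScaleAbs(z,alpha=1.5)
    def d(m,col):
        for u in proj(c,M2W(m,pose)):cv2.circle(z,tuple(int(t) for t in ((u+.5-[x0,y0])*k)),3,col,1)
    d(COR,(255,0,255));d([[0,-110,115]],(0,255,255));
    for v in(0,.2,.4,.785):d([pointer(v)],(0,255,0))
    d([tab(0),tab(.2)],(255,255,0));d([grip(0),grip(0,30),grip(0,-30)],(255,255,255));d([[0,140,90]],(0,128,255))
    cv2.imwrite(f"pics/{c}1.png",z);print(z.shape)
np.save("pose.npy",pose)
E
```

```text
(array([254.303 , 220.7273]), np.int64(99)) (array([302.85  , 232.7667]), np.int64(120))
[ 0.5352  0.0161 -0.1585] -9.083978013575274
[[-0.0393 -0.356 ]
 [ 1.054   1.0958]
 [ 0.9678  0.1122]
 [-2.1158 -0.602 ]
 [-0.8863  0.4563]
 [-0.677  -1.1041]
 [ 0.5974  0.084 ]
 [ 0.4661  1.2413]
 [-0.1953  1.9344]]
(600, 900, 3)
(592, 518, 3)
```

Run:
```python
import cv2
z=cv2.imread("pics/top1.png");cv2.imwrite("pics/top1b.png",z[100:600,:800])
```

```text
(no output)
```

View pics/top1b.png

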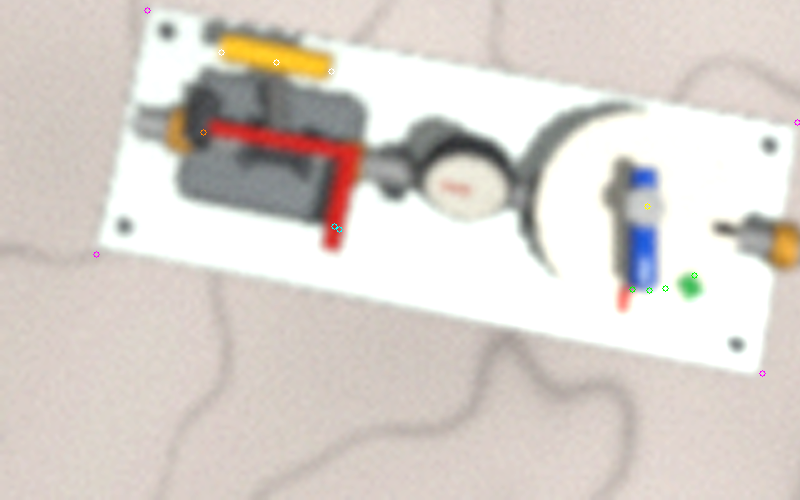

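View pics/side1.png

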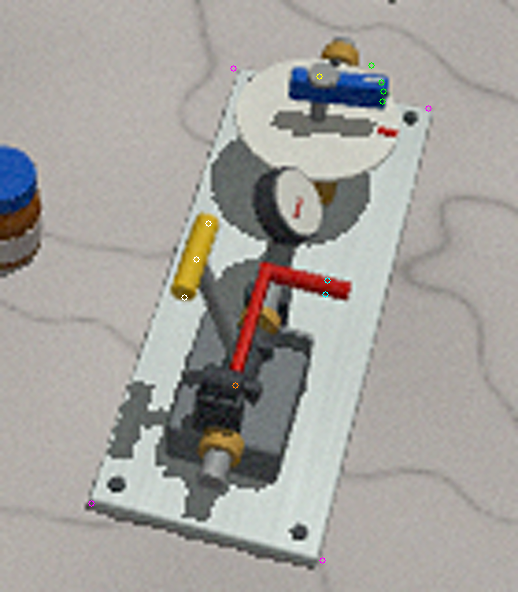

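Run:
```python
from h import *
from scipy.optimize import least_squares
T=np.array([[152,10],[795,126],[762,375],[101,247],[276,57],[642,207],[643,290],[332,248],[347,155]])/5+[200,210]-.5
S=np.array([[91,503],[0,0],[430,108],[320,556],[196,256],[322,75],[386,91],[349,291],[266,270]])/3.7+[250,165]-.5
def f(p):
    m=COR+[grip(0),[0,-110,117],pointer(p[3])[:2]+[110],tab(p[4],-15),tab(p[4],40)]
    W=M2W(m,p[:3]);a=proj("top",W)-T;b=proj("side",W)-S;b[1]=0;return np.r_[a,b].ravel()
s=least_squares(f,[.535,.016,-.158,.2,.05],loss="soft_l1");print(s.x);print(np.c_[f(s.x)[:18].reshape(-1,2),f(s.x)[18:].reshape(-1,2)]);np.save("pose.npy",s.x)
p=s.x
for n,m in(("axis",[0,-110,104]),("ptr",pointer(p[3])),("tab",tab(p[4])),("hinge",[0,140,90]),("grip0",grip(0)),("gripend",grip(.95))):print(n,M2W([m],p[:3]))
def ray(c,u,z):
    from scipy.optimize import fsolve
    return fsolve(lambda q:(proj(c,[[q[0],q[1],z]])-u)[0],[.5,0])
print("flask",ray("top",[180,230],.02),ray("side",[295,362],.02),"jar",ray("top",[299,181],.075),"tip",ray("top",[410,267],.05))
```

```text
[ 0.5354  0.0158 -0.1661  0.109   0.1393]
[[-0.5624 -0.3794 -0.6177 -0.4576]
 [ 0.7606 -0.1564  0.      0.    ]
 [-0.1054  0.0125  0.0256  0.3841]
 [-0.7988  0.8819 -0.1797  1.2425]
 [ 0.3349  0.7245 -0.2066  0.7367]
 [ 1.2408 -0.0332 -0.2773 -0.0352]
 [-0.0747  0.1463 -0.2599 -0.1119]
 [-0.0798  1.0408  0.07   -0.3384]
 [ 0.6889  0.0234 -0.2307  0.0504]]
axis [[ 0.5172 -0.0927  0.104 ]]
ptr [[ 0.4723 -0.0901  0.104 ]]
tab [[0.5052 0.0775 0.1018]]
hinge [[0.5586 0.1539 0.09  ]]
grip0 [[0.5891 0.1082 0.1533]]
gripend [[0.4907 0.1247 0.1408]]
flask [0.5813 0.3452] [0.5776 0.3534] jar [ 0.7234 -0.0098] tip [ 0.4804 -0.3298]
```

```bash
cat >> h.py <<'E'
pose=np.load("pose.npy")[:3]
def plan(m,z,yang=None):
    """m manifold xy (mm), z TCP height m; yang wanted manifold angle (deg) of tool y"""
    o=ctrl.get_obs();R=o["tool_rot"];t=M2W([[m[0],m[1],0]],pose)[0];t[2]=z
    ya=np.degrees(np.arctan2(R[1,1],R[0,1])-pose[2])
    cur=(M2W([[0,0,0]],[0,0,0])[0]+o["tool_pos"]-[pose[0],pose[1],0]);c,s=np.cos(pose[2]),np.sin(pose[2])
    print("t",o["t"],"m-frame tcp",np.r_[c*cur[0]+s*cur[1],-s*cur[0]+c*cur[1],cur[2]]*1000,"y-ang",ya,"j",o["joint_pos"],"F",o["force"],"open",o["opening"]*85.4)
    print("shift units",R.T@(t-o["tool_pos"])/.03, "" if yang is None else f"yaw units {-((yang-ya))/5}")
E
python3 - <<'E'
from h import *
v=.109
plan([-30*np.cos(v),-110-30*np.sin(v)],.20,-90+np.degrees(v))
E
```

```text
t 0.8 m-frame tcp [-419.2492  511.785   231.2918] y-ang 80.22121893176616 j [-74.725   29.8727  -2.0809  91.6466   1.2156  58.5063  -6.461 ] F [-0.1976  0.828   0.0209] open 85.52088600701587
shift units [-16.331  -18.3274   1.0444] yaw units 32.79519579296804
```

```bash
python3 -m crank '[{"dx":-1,"dy":-0.5},{"dx":-1,"dy":-0.5},{"dx":-1,"dy":-0.5},{"dx":-1,"dy":-0.5},{"dx":-1,"dy":-1},{"dx":-1,"dy":-1},{"dx":-1,"dy":-1},{"dx":-1,"dy":-1}]'
python3 -m crank '[{"dx":-1,"dy":-1},{"dx":-1,"dy":-1},{"dx":-1,"dy":-1},{"dx":-1,"dy":-1},{"dx":-1,"dy":-1},{"dx":-1,"dy":-1},{"dx":-1,"dy":-1},{"dx":-1,"dy":-1}]'
python3 -m crank '[{"yaw":1,"dz":0.5},{"yaw":1,"dz":0.5},{"yaw":1},{"yaw":1},{"yaw":1},{"yaw":1},{"yaw":1},{"yaw":1}]'
python3 -m crank '[{"yaw":1},{"yaw":1},{"yaw":1},{"yaw":1},{"yaw":1},{"yaw":1},{"yaw":1},{"yaw":1}]'
python3 -m crank '[{"yaw":1},{"yaw":1},{"yaw":1},{"yaw":1},{"yaw":1},{"yaw":1},{"yaw":1},{"yaw":1}]'
python3 -m crank '[{"yaw":1},{"yaw":1},{"yaw":1},{"yaw":1},{"yaw":1},{"yaw":1},{"yaw":1},{"yaw":1}]'
python3 - <<'E'
from h import *
v=.109
plan([-30*np.cos(v),-110-30*np.sin(v)],.09,-90+np.degrees(v))
E
```

```text
t 0.8 m-frame tcp [-419.2492  511.785   231.2918] y-ang 80.22121893176616 j [-74.725   29.8727  -2.0809  91.6466   1.2156  58.5063  -6.461 ] F [-0.1976  0.828   0.0209] open 85.52088600701587
shift units [-16.331  -18.3272   4.7111] yaw units 32.79519579296804invalid input
invalid input
invalid input
invalid input
invalid input
invalid input
```

```bash
python3 -m crank '[{"jaw":85,"dx":-1,"dy":-0.5,"dz":0,"yaw":0},{"jaw":85,"dx":-1,"dy":-0.5,"dz":0,"yaw":0},{"jaw":85,"dx":-1,"dy":-0.5,"dz":0,"yaw":0},{"jaw":85,"dx":-1,"dy":-0.5,"dz":0,"yaw":0},{"jaw":85,"dx":-1,"dy":-1,"dz":0,"yaw":0},{"jaw":85,"dx":-1,"dy":-1,"dz":0,"yaw":0},{"jaw":85,"dx":-1,"dy":-1,"dz":0,"yaw":0},{"jaw":85,"dx":-1,"dy":-1,"dz":0,"yaw":0}]'
```

```text
t: 1.6
tool_pos: [0.3741, 0.3391, 0.2314]
tool_rot: [[-0.944, 0.33, 0.0], [0.33, 0.944, 0.0], [-0.0, 0.0, -1.0]]
force: [0.3, 1.7, 0.2]
opening: 0.994
finger_force: 0.0
```

```bash
python3 -m crank '[{"jaw":60,"dx":-1,"dy":-1,"dz":0,"yaw":0},{"jaw":60,"dx":-1,"dy":-1,"dz":0,"yaw":0},{"jaw":60,"dx":-1,"dy":-1,"dz":0,"yaw":0},{"jaw":60,"dx":-1,"dy":-1,"dz":0,"yaw":0},{"jaw":60,"dx":-1,"dy":-1,"dz":0,"yaw":0},{"jaw":60,"dx":-1,"dy":-1,"dz":0,"yaw":0},{"jaw":60,"dx":-1,"dy":-1,"dz":0,"yaw":0},{"jaw":60,"dx":-1,"dy":-1,"dz":0,"yaw":0}]'
python3 -m crank '[{"jaw":60,"dx":0,"dy":0,"dz":0.5,"yaw":1},{"jaw":60,"dx":0,"dy":0,"dz":0.5,"yaw":1},{"jaw":60,"dx":0,"dy":0,"dz":0,"yaw":1},{"jaw":60,"dx":0,"dy":0,"dz":0,"yaw":1},{"jaw":60,"dx":0,"dy":0,"dz":0,"yaw":1},{"jaw":60,"dx":0,"dy":0,"dz":0,"yaw":1},{"jaw":60,"dx":0,"dy":0,"dz":0,"yaw":1},{"jaw":60,"dx":0,"dy":0,"dz":0,"yaw":1}]'
python3 -m crank '[{"jaw":60,"dx":0,"dy":0,"dz":0,"yaw":1},{"jaw":60,"dx":0,"dy":0,"dz":0,"yaw":1},{"jaw":60,"dx":0,"dy":0,"dz":0,"yaw":1},{"jaw":60,"dx":0,"dy":0,"dz":0,"yaw":1},{"jaw":60,"dx":0,"dy":0,"dz":0,"yaw":1},{"jaw":60,"dx":0,"dy":0,"dz":0,"yaw":1},{"jaw":60,"dx":0,"dy":0,"dz":0,"yaw":1},{"jaw":60,"dx":0,"dy":0,"dz":0,"yaw":1}]'
python3 -m crank '[{"jaw":60,"dx":0,"dy":0,"dz":0,"yaw":1},{"jaw":60,"dx":0,"dy":0,"dz":0,"yaw":1},{"jaw":60,"dx":0,"dy":0,"dz":0,"yaw":1},{"jaw":60,"dx":0,"dy":0,"dz":0,"yaw":1},{"jaw":60,"dx":0,"dy":0,"dz":0,"yaw":1},{"jaw":60,"dx":0,"dy":0,"dz":0,"yaw":1},{"jaw":60,"dx":0,"dy":0,"dz":0,"yaw":1},{"jaw":60,"dx":0,"dy":0,"dz":0,"yaw":1}]'
python3 -m crank '[{"jaw":60,"dx":0,"dy":0,"dz":0,"yaw":1},{"jaw":60,"dx":0,"dy":0,"dz":0,"yaw":1},{"jaw":60,"dx":0,"dy":0,"dz":0,"yaw":1},{"jaw":60,"dx":0,"dy":0,"dz":0,"yaw":1},{"jaw":60,"dx":0,"dy":0,"dz":0,"yaw":1},{"jaw":60,"dx":0,"dy":0,"dz":0,"yaw":1},{"jaw":60,"dx":0,"dy":0,"dz":0,"yaw":1},{"jaw":60,"dx":0,"dy":0,"dz":0,"yaw":1}]'
python3 - <<'E'
from h import *
v=.109
plan([-30*np.cos(v),-110-30*np.sin(v)],.09,-90+np.degrees(v))
E
```

```text
t: 2.4
tool_pos: [0.5214, 0.0332, 0.2315]
tool_rot: [[-0.944, 0.33, 0.0], [0.33, 0.944, 0.0], [-0.0, 0.0, -1.0]]
force: [0.5, 0.7, 0.6]
opening: 0.702
finger_force: 0.0
t: 3.2
tool_pos: [0.5208, 0.0348, 0.2014]
tool_rot: [[-0.507, 0.862, 0.0], [0.862, 0.507, 0.0], [-0.0, 0.0, -1.0]]
force: [0.1, 0.3, 0.2]
opening: 0.7
finger_force: 0.0
t: 4.0
tool_pos: [0.5208, 0.0349, 0.2014]
tool_rot: [[0.165, 0.986, 0.0], [0.986, -0.165, 0.0], [0.0, 0.0, -1.0]]
force: [1.1, -0.5, 0.5]
opening: 0.702
finger_force: 0.0
t: 4.8
tool_pos: [0.5208, 0.0349, 0.2014]
tool_rot: [[0.76, 0.65, 0.0], [0.65, -0.76, 0.0], [0.0, 0.0, -1.0]]
force: [-0.0, 0.3, -0.3]
opening: 0.707
finger_force: 0.0
t: 5.6
tool_pos: [0.5208, 0.035, 0.2014]
tool_rot: [[1.0, 0.009, 0.0], [0.009, -1.0, 0.0], [0.0, -0.0, -1.0]]
force: [0.4, 0.9, 0.4]
opening: 0.705
finger_force: 0.0
t 5.6 m-frame tcp [-17.5595  16.492  201.3735] y-ang -79.97590748486476 j [-45.6283  31.4388  50.1847 110.6448 -30.4961  52.1643 -69.597 ] F [0.3747 0.9479 0.4099] open 60.21417734144992
shift units [-1.1558  4.1886  3.7116] yaw units 0.7557705096418517
```

```bash
python3 -m crank '[{"jaw":60,"dx":-0.3,"dy":0.9,"dz":0,"yaw":0},{"jaw":60,"dx":-0.3,"dy":0.9,"dz":0,"yaw":0},{"jaw":60,"dx":-0.3,"dy":0.9,"dz":0,"yaw":0},{"jaw":60,"dx":-0.26,"dy":0.9,"dz":0,"yaw":0},{"jaw":60,"dx":0,"dy":0.59,"dz":0,"yaw":0},{"jaw":60,"dx":0,"dy":0,"dz":0.6,"yaw":0.75},{"jaw":60,"dx":0,"dy":0,"dz":0.6,"yaw":0},{"jaw":60,"dx":0,"dy":0,"dz":0,"yaw":0}]'
python3 - <<'E'
from h import *
v=.109
plan([-30*np.cos(v),-110-30*np.sin(v)],.09,-90+np.degrees(v))
im=viewer.get_image("top");a=cv2.resize(im[190:310,280:400,::-1],None,fx=3.3,fy=3.3,interpolation=2)
im=viewer.get_image("side");b=cv2.resize(im[140:260,270:390,::-1],None,fx=3.3,fy=3.3,interpolation=2)
cv2.imwrite("pics/v1.png",np.hstack([a,b]))
E
```

```text
t: 6.4
tool_pos: [0.4867, -0.0912, 0.164]
tool_rot: [[0.999, -0.053, -0.002], [-0.053, -0.999, 0.0], [-0.002, 0.0, -1.0]]
force: [-0.2, -0.1, 0.7]
opening: 0.703
finger_force: 0.0
t 6.4 m-frame tcp [ -30.3693 -113.5409  163.9741] y-ang -83.53747629640256 j [-30.5518  32.0769  47.824  116.2198 -33.0312  46.1456 -56.214 ] F [-0.244  -0.1274  0.6662] open 60.018154826332704
shift units [ 0.0252 -0.0075  2.4657] yaw units 0.04345674733429235
```

View pics/v1.png

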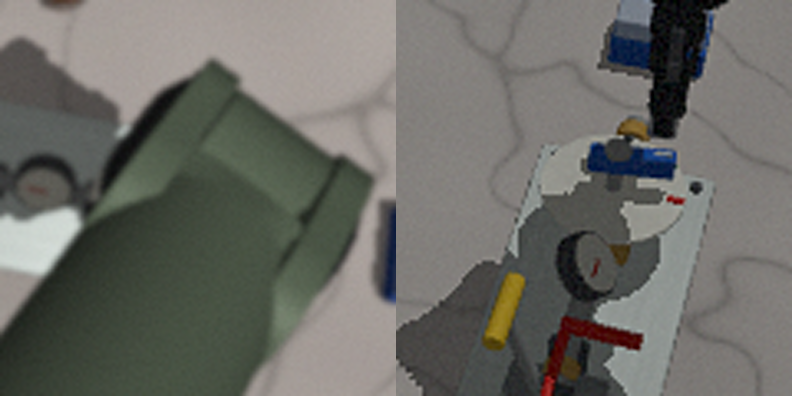

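The side view shows the fingers above the bar's pointing half, near (665,130), while the arm hides the top view. Next I go down and close.

```bash
python3 -m crank '[{"jaw":60,"dx":0.02,"dy":0,"dz":0.6,"yaw":0.04},{"jaw":60,"dx":0,"dy":0,"dz":0.6,"yaw":0},{"jaw":60,"dx":0,"dy":0,"dz":0.6,"yaw":0},{"jaw":60,"dx":0,"dy":0,"dz":0.6,"yaw":0},{"jaw":0,"dx":0,"dy":0,"dz":0,"yaw":0},{"jaw":0,"dx":0,"dy":0,"dz":0,"yaw":0},{"jaw":0,"dx":0,"dy":0,"dz":0,"yaw":0},{"jaw":0,"dx":0,"dy":0,"dz":0,"yaw":0}]'
python3 - <<'E'
from h import *
plan([-30*np.cos(.109),-110-30*np.sin(.109)],.09,-90)
# arc rows from v=.109 to .785 in 8 rows, in tool frame (y = bar perpendicular)
n=8;d=(.785-.109)/n;print("per row: yaw",-np.degrees(d)/5)
E
```

```text
t: 7.3
tool_pos: [0.4887, -0.0914, 0.0945]
tool_rot: [[0.998, -0.056, 0.002], [-0.056, -0.998, 0.0], [0.002, -0.0, -1.0]]
force: [-2.0, 0.9, 11.6]
opening: 0.148
finger_force: 61.4
t 7.3 m-frame tcp [ -28.3279 -113.3828   94.4834] y-ang -83.7157499028736 j [-25.0086  37.756   40.3779 118.6343 -40.2493  37.912  -50.6276] F [-1.9761  0.937  11.5592] open 12.674186114215493
shift units [-0.0493 -0.0094  0.1494] yaw units 1.2568500194252805
per row: yaw -0.9682986737710912
```

```bash
python3 -m crank '[{"jaw":0,"dx":0.004,"dy":0.08,"dz":0,"yaw":-0.97},{"jaw":0,"dx":0.004,"dy":0.08,"dz":0,"yaw":-0.97},{"jaw":0,"dx":0.004,"dy":0.08,"dz":0,"yaw":-0.97},{"jaw":0,"dx":0.004,"dy":0.08,"dz":0,"yaw":-0.97},{"jaw":0,"dx":0.004,"dy":0.08,"dz":0,"yaw":-0.97},{"jaw":0,"dx":0.004,"dy":0.08,"dz":0,"yaw":-0.97},{"jaw":0,"dx":0.004,"dy":0.08,"dz":0,"yaw":-0.97},{"jaw":0,"dx":0.004,"dy":0.08,"dz":0,"yaw":-0.97}]'
python3 -m crank '[{"jaw":0,"dx":0,"dy":0,"dz":0,"yaw":0},{"jaw":0,"dx":0,"dy":0,"dz":0,"yaw":0},{"jaw":0,"dx":0,"dy":0,"dz":0,"yaw":0}]'
python3 - <<'E'
from h import *
plan([-28.5*np.cos(.785),-110-28.5*np.sin(.785)],.09,-45)
im=viewer.get_image("side");b=cv2.resize(im[150:220,300:390,::-1],None,fx=6,fy=6,interpolation=2)
cv2.imwrite("pics/v2.png",b)
E
```

```text
t: 8.1
tool_pos: [0.494, -0.1092, 0.0945]
tool_rot: [[0.811, 0.584, 0.001], [0.584, -0.811, 0.001], [0.001, 0.0, -1.0]]
force: [-2.7, 4.3, 10.6]
opening: 0.146
finger_force: 61.2
t: 8.4
tool_pos: [0.494, -0.1091, 0.0945]
tool_rot: [[0.813, 0.582, 0.001], [0.582, -0.813, 0.001], [0.001, 0.0, -1.0]]
force: [-3.8, 2.9, 10.7]
opening: 0.147
finger_force: 61.2
t 8.4 m-frame tcp [ -20.1828 -130.0498   94.4862] y-ang -44.90476551462958 j [-15.8608  34.9033  29.7546 117.0482 -29.489   35.3298 -20.4183] F [-3.8112  2.9052 10.691 ] open 12.524205937650803
shift units [-0.0019  0.0027  0.1495] yaw units 0.0190468970740838
```

View pics/v2.png

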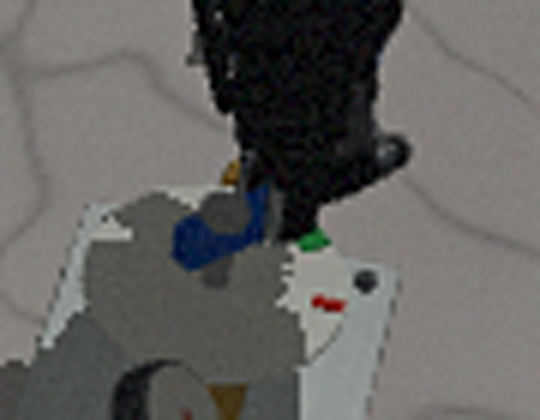

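```bash
python3 -m crank '[{"jaw":50,"dx":0,"dy":0,"dz":0,"yaw":0},{"jaw":50,"dx":0,"dy":0,"dz":0,"yaw":0},{"jaw":50,"dx":0,"dy":0,"dz":0,"yaw":0},{"jaw":50,"dx":0,"dy":0,"dz":0,"yaw":0},{"jaw":50,"dx":0,"dy":0,"dz":-0.6,"yaw":0},{"jaw":50,"dx":0,"dy":0,"dz":-1,"yaw":0},{"jaw":50,"dx":0,"dy":0,"dz":-1,"yaw":0},{"jaw":50,"dx":0,"dy":0,"dz":-1,"yaw":0}]'
python3 -m crank '[{"jaw":50,"dx":0,"dy":0,"dz":0,"yaw":1},{"jaw":50,"dx":0,"dy":0,"dz":0,"yaw":1},{"jaw":50,"dx":0,"dy":0,"dz":0,"yaw":1},{"jaw":50,"dx":0,"dy":0,"dz":0,"yaw":1},{"jaw":50,"dx":0,"dy":0,"dz":0,"yaw":1},{"jaw":50,"dx":0,"dy":0,"dz":0,"yaw":1},{"jaw":50,"dx":0,"dy":0,"dz":0,"yaw":1},{"jaw":50,"dx":0,"dy":0,"dz":0,"yaw":1}]'
python3 -m crank '[{"jaw":50,"dx":0,"dy":0,"dz":0,"yaw":1},{"jaw":50,"dx":0,"dy":0,"dz":0,"yaw":0}]'
python3 - <<'E'
from h import *
plan([-40,55.5],.085,-90)
E
```

```text
t: 9.25
tool_pos: [0.4932, -0.1095, 0.2024]
tool_rot: [[0.814, 0.581, -0.0], [0.581, -0.814, -0.0], [-0.001, -0.0, -1.0]]
force: [0.1, 0.1, 0.8]
opening: 0.588
finger_force: 0.0
t: 10.05
tool_pos: [0.4934, -0.1094, 0.2013]
tool_rot: [[0.997, -0.081, -0.0], [-0.081, -0.997, -0.0], [-0.0, 0.0, -1.0]]
force: [0.4, 0.7, -0.7]
opening: 0.586
finger_force: 0.0
t: 10.25
tool_pos: [0.4934, -0.1094, 0.2012]
tool_rot: [[0.986, -0.166, -0.0], [-0.166, -0.986, -0.0], [-0.0, 0.0, -1.0]]
force: [0.5, -0.0, -0.5]
opening: 0.58
finger_force: 0.0
t 10.25 m-frame tcp [ -20.7008 -130.3726  201.1965] y-ang -90.02351583808203 j [-30.6775  30.034   50.9261 112.9829 -29.9287  51.065  -63.4863] F [ 0.5068 -0.0126 -0.5107] open 49.53352918303676
shift units [-0.6447 -6.1974  3.8704] yaw units -0.0047031676164067445
```

```bash
python3 -m crank '[{"jaw":50,"dx":-0.1,"dy":-1,"dz":0,"yaw":0},{"jaw":50,"dx":-0.1,"dy":-1,"dz":0,"yaw":0},{"jaw":50,"dx":-0.1,"dy":-1,"dz":0,"yaw":0},{"jaw":50,"dx":-0.1,"dy":-1,"dz":0,"yaw":0},{"jaw":50,"dx":-0.1,"dy":-1,"dz":0,"yaw":0},{"jaw":50,"dx":-0.14,"dy":-1,"dz":0,"yaw":0},{"jaw":50,"dx":0,"dy":-0.2,"dz":0.6,"yaw":0},{"jaw":50,"dx":0,"dy":0,"dz":0,"yaw":0}]'
python3 - <<'E'
from h import *
plan([-40,55.5],.085,-90)
im=viewer.get_image("side");b=cv2.resize(im[150:290,280:390,::-1],None,fx=4,fy=4,interpolation=2)
im=viewer.get_image("top");a=cv2.resize(im[190:290,280:380,::-1],None,fx=3.5,fy=3.5,interpolation=2)
cv2.imwrite("pics/c1.png",b)
E
```

```text
t: 11.05
tool_pos: [0.5043, 0.0784, 0.182]
tool_rot: [[0.987, -0.159, -0.002], [-0.159, -0.987, -0.001], [-0.002, 0.001, -1.0]]
force: [0.2, -0.5, 0.7]
opening: 0.585
finger_force: 0.0
t 11.05 m-frame tcp [-41.0514  56.6391 181.9814] y-ang -89.65840085186913 j [-51.1036  32.6054  50.5257 113.2444 -32.9755  49.7762 -81.8415] F [ 0.205  -0.5039  0.731 ] open 49.94462431516939
shift units [0.0414 0.0351 3.2327] yaw units 0.0683198296261736
```

View pics/c1.png

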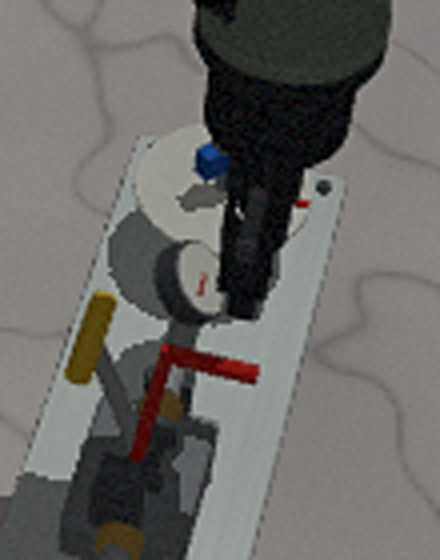

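The picture shows the fingers above and behind the red peg, which runs (165,350) to (258,373), with the gauge clear of them. I go down, close, and check.

```bash
python3 -m crank '[{"jaw":50,"dx":0.04,"dy":0.03,"dz":0.8,"yaw":0.06},{"jaw":50,"dx":0,"dy":0,"dz":0.8,"yaw":0},{"jaw":50,"dx":0,"dy":0,"dz":0.8,"yaw":0},{"jaw":50,"dx":0,"dy":0,"dz":0.8,"yaw":0},{"jaw":50,"dx":0,"dy":0,"dz":0,"yaw":0}]'
python3 -m crank '[{"jaw":0,"dx":0,"dy":0,"dz":0,"yaw":0},{"jaw":0,"dx":0,"dy":0,"dz":0,"yaw":0},{"jaw":0,"dx":0,"dy":0,"dz":0,"yaw":0},{"jaw":0,"dx":0,"dy":0,"dz":0,"yaw":0},{"jaw":0,"dx":0,"dy":0,"dz":0,"yaw":0}]'
python3 - <<'E'
from h import *
plan([-40,55.5],.085,-90)
for d in (0,.005,.01):
  pass
c=.139
n=np.linspace(.139,2.3,23);P_=np.array([tab(x) for x in n]);D=np.diff(P_,axis=0)/30
print(np.c_[n[1:],-D[:,1],-D[:,2]].round(2))
E
```

```text
t: 11.65
tool_pos: [0.5053, 0.0749, 0.0861]
tool_rot: [[0.985, -0.17, -0.003], [-0.17, -0.985, -0.001], [-0.002, 0.001, -1.0]]
force: [0.1, -0.2, 1.2]
opening: 0.586
finger_force: 0.0
t: 12.15
tool_pos: [0.5069, 0.0767, 0.088]
tool_rot: [[0.986, -0.169, 0.002], [-0.169, -0.986, 0.001], [0.001, -0.001, -1.0]]
force: [3.3, 4.2, 0.6]
opening: 0.11
finger_force: 58.6
t 12.15 m-frame tcp [-38.2435  55.4045  87.9706] y-ang -90.20068311174751 j [-44.0712  39.9617  41.1641 116.6163 -42.185   39.0701 -74.8774] F [3.2864 4.1859 0.5578] open 9.423713087869515
shift units [-0.0587 -0.0029  0.0989] yaw units -0.04013662234950175
[[ 0.24 -0.05 -0.27]
 [ 0.34 -0.08 -0.27]
 [ 0.43 -0.1  -0.26]
 [ 0.53 -0.13 -0.25]
 [ 0.63 -0.15 -0.23]
 [ 0.73 -0.17 -0.22]
 [ 0.83 -0.2  -0.2 ]
 [ 0.92 -0.21 -0.18]
 [ 1.02 -0.23 -0.16]
 [ 1.12 -0.24 -0.13]
 [ 1.22 -0.26 -0.11]
 [ 1.32 -0.27 -0.08]
 [ 1.42 -0.27 -0.06]
 [ 1.51 -0.28 -0.03]
 [ 1.61 -0.28 -0.  ]
 [ 1.71 -0.28  0.03]
 [ 1.81 -0.27  0.05]
 [ 1.91 -0.27  0.08]
 [ 2.01 -0.26  0.1 ]
 [ 2.1  -0.25  0.13]
 [ 2.2  -0.23  0.15]
 [ 2.3  -0.22  0.17]]
```

```bash
python3 -m crank '[{"jaw":0,"dx":0,"dy":-0.05,"dz":-0.27,"yaw":0},{"jaw":0,"dx":0,"dy":-0.08,"dz":-0.27,"yaw":0},{"jaw":0,"dx":0,"dy":-0.10,"dz":-0.26,"yaw":0},{"jaw":0,"dx":0,"dy":-0.13,"dz":-0.25,"yaw":0},{"jaw":0,"dx":0,"dy":-0.15,"dz":-0.23,"yaw":0},{"jaw":0,"dx":0,"dy":-0.17,"dz":-0.22,"yaw":0},{"jaw":0,"dx":0,"dy":-0.20,"dz":-0.20,"yaw":0},{"jaw":0,"dx":0,"dy":-0.21,"dz":-0.18,"yaw":0}]'
python3 - <<'E'
from h import *
plan([-40,tab(.92)[1]],.087,-90)
E
```

```text
t: 12.95
tool_pos: [0.5103, 0.1012, 0.1451]
tool_rot: [[0.985, -0.175, -0.002], [-0.175, -0.985, -0.008], [-0.0, 0.008, -1.0]]
force: [-22.6, -45.7, 42.7]
opening: 0.111
finger_force: 60.6
t 12.95 m-frame tcp [-38.8925  80.1087 145.1485] y-ang -90.56441626845827 j [-50.9867  36.5198  47.5921 113.4586 -36.6556  46.4866 -82.5111] F [-22.5685 -45.7298  42.6515] open 9.43721721556307
shift units [-0.0388 -0.2946  1.9361] yaw units -0.11288325369165478
```

The forces show that the catch really started near 0.04 rad, with the peg about 5 mm above the TCP. My arc was out of phase, so I correct outwards.

```bash
python3 -m crank '[{"jaw":0,"dx":0,"dy":0.1,"dz":-0.15,"yaw":0},{"jaw":0,"dx":0,"dy":0.04,"dz":-0.05,"yaw":0},{"jaw":0,"dx":0,"dy":0,"dz":0,"yaw":0}]'
python3 - <<'E'
from h import *
plan([-40,tab(.9)[1]],.087,-90)
E
```

```text
t: 13.25
tool_pos: [0.5113, 0.1041, 0.1503]
tool_rot: [[0.986, -0.17, 0.001], [-0.17, -0.986, 0.0], [0.001, -0.0, -1.0]]
force: [1.0, -4.1, 10.8]
opening: 0.112
finger_force: 60.1
t 13.25 m-frame tcp [-38.3532  83.1227 150.3241] y-ang -90.24190156340009 j [-51.1428  35.9799  47.7028 113.2147 -36.5147  46.9212 -82.4567] F [ 0.996  -4.1337 10.8276] open 9.550924788236522
shift units [-0.0575 -0.1336  2.1108] yaw units -0.04838031268001828
```

```bash
python3 -m crank '[{"jaw":0,"dx":0,"dy":-0.20,"dz":-0.19,"yaw":0},{"jaw":0,"dx":0,"dy":-0.22,"dz":-0.17,"yaw":0},{"jaw":0,"dx":0,"dy":-0.24,"dz":-0.15,"yaw":0},{"jaw":0,"dx":0,"dy":-0.25,"dz":-0.13,"yaw":0},{"jaw":0,"dx":0,"dy":-0.26,"dz":-0.11,"yaw":0},{"jaw":0,"dx":0,"dy":0,"dz":0,"yaw":0}]'
python3 - <<'E'
from h import *
plan([-40,tab(1.3)[1]],.087,-90)
E
```

```text
t: 13.85
tool_pos: [0.5171, 0.1401, 0.1727]
tool_rot: [[0.986, -0.167, 0.0], [-0.167, -0.986, 0.0], [0.0, -0.0, -1.0]]
force: [0.6, -2.6, 9.9]
opening: 0.097
finger_force: 60.5
t 13.85 m-frame tcp [-38.6312 119.5763 172.667 ] y-ang -90.11689705104226 j [-55.4415  35.6056  49.5801 110.1821 -35.0365  50.5844 -87.4155] F [ 0.5619 -2.5554  9.8948] open 8.256896907847494
shift units [-0.046   0.0784  2.8555] yaw units -0.023379410208451645
```

```bash
python3 -m crank '[{"jaw":30,"dx":0,"dy":0,"dz":0,"yaw":0},{"jaw":30,"dx":0,"dy":0,"dz":0,"yaw":0},{"jaw":30,"dx":0,"dy":0,"dz":0,"yaw":0}]'
python3 - <<'E'
from h import *
plan([-40,tab(1.3)[1]],.155,-90)
im=viewer.get_image("side");b=cv2.resize(im[160:320,270:390,::-1],None,fx=3.7,fy=3.7,interpolation=2)
cv2.imwrite("pics/c2.png",b)
E
```

```text
t: 14.15
tool_pos: [0.5166, 0.139, 0.172]
tool_rot: [[0.986, -0.169, -0.001], [-0.169, -0.986, -0.0], [-0.001, 0.0, -1.0]]
force: [0.2, -0.6, -0.2]
opening: 0.351
finger_force: 0.0
t 14.15 m-frame tcp [-38.9583 118.3787 171.9755] y-ang -90.21933475591906 j [-55.347   35.6291  49.5596 110.2805 -35.0601  50.5342 -87.3815] F [ 0.2215 -0.5682 -0.2117] open 29.986638528506102
shift units [-0.0342  0.0372  0.5659] yaw units -0.04386695118381283
```

View pics/c2.png

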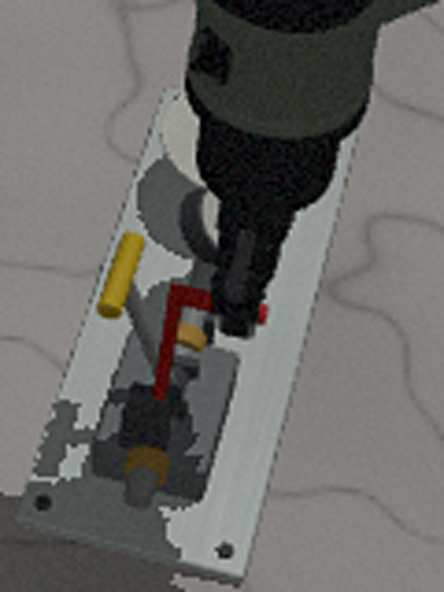

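The catch is partly lifted, with the peg still between the fingers at about (240,310) and its corner at (174,290). I'll compute its angle from that corner.

Run:
```python
from h import *
u=np.array([176,292])/3.7+[270,160];e=np.array([266,315])/3.7+[270,160]
print(u,e)
for c in np.arange(.3,1.7,.1):print(round(c,1),proj("side",M2W([tab(c,40),tab(c,-15)],pose)).round(1).ravel(),np.round(tab(c),0))
```

```text
[317.5676 238.9189] [341.8919 245.1351]
0.3 [321.3 235.  344.3 240.3] [-40.  59. 115.]
0.4 [321.3 233.8 344.4 239.1] [-40.  62. 123.]
0.5 [321.2 232.9 344.4 238.3] [-40.  65. 131.]
0.6 [321.  232.4 344.4 237.8] [-40.  70. 138.]
0.7 [320.7 232.3 344.3 237.7] [-40.  75. 145.]
0.8 [320.3 232.5 344.1 237.9] [-40.  81. 151.]
0.9 [319.9 233.  343.8 238.6] [-40.  87. 157.]
1.0 [319.4 234.  343.4 239.5] [-40.  94. 162.]
1.1 [318.7 235.3 342.9 240.9] [-40. 101. 166.]
1.2 [318.1 236.9 342.4 242.6] [-40. 109. 169.]
1.3 [317.3 238.9 341.8 244.6] [-40. 117. 172.]
1.4 [316.5 241.3 341.1 247. ] [-40. 126. 174.]
1.5 [315.7 243.9 340.4 249.7] [-40. 134. 175.]
1.6 [314.8 246.8 339.6 252.7] [-40. 142. 175.]
```

```bash
python3 -m crank '[{"jaw":30,"dx":0,"dy":0.03,"dz":0.3,"yaw":0},{"jaw":30,"dx":0,"dy":0,"dz":0.3,"yaw":0},{"jaw":0,"dx":0,"dy":0,"dz":0,"yaw":0},{"jaw":0,"dx":0,"dy":0,"dz":0,"yaw":0},{"jaw":0,"dx":0,"dy":0,"dz":0,"yaw":0},{"jaw":0,"dx":0,"dy":0,"dz":0,"yaw":0}]'
python3 - <<'E'
from h import *
plan([-40,tab(1.3)[1]],.155,-90)
n=np.linspace(1.3,2.3,11);P_=np.array([tab(x) for x in n]);D=np.diff(P_,axis=0)/30
print(np.c_[n[1:],-D[:,1],-D[:,2]].round(2))
E
```

```text
t: 14.8
tool_pos: [0.5166, 0.1382, 0.1538]
tool_rot: [[0.986, -0.169, -0.0], [-0.169, -0.986, -0.0], [-0.0, 0.0, -1.0]]
force: [3.4, 1.5, -18.6]
opening: 0.12
finger_force: 58.2
t 14.8 m-frame tcp [-38.8063 117.6435 153.8451] y-ang -90.21114068731785 j [-54.2015  36.9082  48.0121 111.1235 -36.5805  48.4967 -86.1129] F [  3.3545   1.5303 -18.6008] open 10.240390312070641
shift units [-0.0398  0.0129 -0.0385] yaw units -0.042228137463570195
[[ 1.4  -0.28 -0.06]
 [ 1.5  -0.28 -0.03]
 [ 1.6  -0.28 -0.01]
 [ 1.7  -0.28  0.02]
 [ 1.8  -0.28  0.05]
 [ 1.9  -0.27  0.08]
 [ 2.   -0.26  0.1 ]
 [ 2.1  -0.25  0.13]
 [ 2.2  -0.24  0.16]
 [ 2.3  -0.22  0.18]]
```

```bash
python3 -m crank '[{"jaw":0,"dx":0,"dy":-0.28,"dz":-0.04,"yaw":0},{"jaw":0,"dx":0,"dy":-0.28,"dz":-0.03,"yaw":0},{"jaw":0,"dx":0,"dy":-0.28,"dz":-0.01,"yaw":0},{"jaw":0,"dx":0,"dy":-0.28,"dz":0.02,"yaw":0},{"jaw":0,"dx":0,"dy":-0.28,"dz":0.05,"yaw":0},{"jaw":0,"dx":0,"dy":-0.27,"dz":0.08,"yaw":0},{"jaw":0,"dx":0,"dy":0,"dz":0,"yaw":0}]'
python3 - <<'E'
from h import *
plan([-40,tab(1.9)[1]],.155,-90)
E
```

```text
t: 15.5
tool_pos: [0.5253, 0.1891, 0.1519]
tool_rot: [[0.986, -0.168, 0.0], [-0.168, -0.986, 0.001], [-0.0, -0.001, -1.0]]
force: [-1.4, 5.7, -3.2]
opening: 0.113
finger_force: 61.7
t 15.5 m-frame tcp [-38.6339 169.2394 151.8906] y-ang -90.13758575178011 j [-57.6951  39.0344  47.7076 107.7607 -37.3969  50.1733 -90.7753] F [-1.3783  5.6789 -3.2041] open 9.681097366009517
shift units [-0.0454  0.0587 -0.1037] yaw units -0.0275171503560216
```

```bash
python3 -m crank '[{"jaw":0,"dx":0,"dy":-0.26,"dz":0.10,"yaw":0},{"jaw":0,"dx":0,"dy":-0.25,"dz":0.13,"yaw":0},{"jaw":0,"dx":0,"dy":-0.22,"dz":0.16,"yaw":0},{"jaw":0,"dx":0,"dy":0,"dz":0,"yaw":0},{"jaw":35,"dx":0,"dy":0,"dz":0,"yaw":0},{"jaw":35,"dx":0,"dy":0,"dz":0,"yaw":0},{"jaw":35,"dx":0,"dy":0,"dz":0,"yaw":0},{"jaw":35,"dx":0,"dy":0,"dz":-0.8,"yaw":0}]'
python3 -m crank '[{"jaw":35,"dx":0,"dy":0,"dz":-1,"yaw":0},{"jaw":35,"dx":0,"dy":0,"dz":-1,"yaw":0},{"jaw":35,"dx":0,"dy":0,"dz":0,"yaw":-1},{"jaw":50,"dx":0,"dy":0,"dz":0,"yaw":-1},{"jaw":50,"dx":0,"dy":0,"dz":0,"yaw":-1},{"jaw":50,"dx":0,"dy":0,"dz":0,"yaw":-1},{"jaw":50,"dx":0,"dy":0,"dz":0,"yaw":-1},{"jaw":50,"dx":0,"dy":0,"dz":0,"yaw":-1}]'
python3 -m crank '[{"jaw":50,"dx":0,"dy":0,"dz":0,"yaw":-1},{"jaw":50,"dx":0,"dy":0,"dz":0,"yaw":-1},{"jaw":50,"dx":0,"dy":0,"dz":0,"yaw":-1},{"jaw":50,"dx":0,"dy":0,"dz":0,"yaw":-1},{"jaw":50,"dx":0,"dy":0,"dz":0,"yaw":-1},{"jaw":50,"dx":0,"dy":0,"dz":0,"yaw":-1},{"jaw":50,"dx":0,"dy":0,"dz":0,"yaw":-1},{"jaw":50,"dx":0,"dy":0,"dz":0,"yaw":-1}]'
python3 -m crank '[{"jaw":50,"dx":0,"dy":0,"dz":0,"yaw":-1},{"jaw":50,"dx":0,"dy":0,"dz":0,"yaw":-1},{"jaw":50,"dx":0,"dy":0,"dz":0,"yaw":-1},{"jaw":50,"dx":0,"dy":0,"dz":0,"yaw":-1},{"jaw":50,"dx":0,"dy":0,"dz":0,"yaw":0}]'
python3 - <<'E'
from h import *
plan([38,81],.14,0)
E
```

```text
t: 16.3
tool_pos: [0.5279, 0.2085, 0.1627]
tool_rot: [[0.986, -0.169, -0.003], [-0.17, -0.986, -0.002], [-0.003, 0.002, -1.0]]
force: [-0.2, 0.2, 0.4]
opening: 0.412
finger_force: 0.0
t: 17.1
tool_pos: [0.529, 0.2087, 0.2244]
tool_rot: [[0.937, 0.349, 0.0], [0.349, -0.937, -0.0], [0.0, 0.0, -1.0]]
force: [0.0, 0.3, 0.0]
opening: 0.583
finger_force: 0.0
t: 17.9
tool_pos: [0.529, 0.2087, 0.2244]
tool_rot: [[0.493, 0.87, 0.0], [0.87, -0.493, -0.0], [-0.0, 0.0, -1.0]]
force: [0.3, -0.1, 0.2]
opening: 0.583
finger_force: 0.0
t: 18.4
tool_pos: [0.5291, 0.2086, 0.2245]
tool_rot: [[0.168, 0.986, 0.0], [0.986, -0.168, 0.0], [0.0, 0.0, -1.0]]
force: [-0.3, 0.0, -0.0]
opening: 0.585
finger_force: 0.0
t 18.4 m-frame tcp [-38.1328 189.1258 224.4776] y-ang -0.1688694527543193 j [-47.5682  27.6904  28.2959 101.9022 -15.7399  54.3282 -22.4369] F [-0.2861  0.0278 -0.0475] open 49.979790472343154
shift units [-3.5972  2.548   2.8155] yaw units -0.03377389055086386
```

```bash
python3 -m crank '[{"jaw":50,"dx":-0.9,"dy":0.6,"dz":0,"yaw":0},{"jaw":50,"dx":-0.9,"dy":0.6,"dz":0,"yaw":0},{"jaw":50,"dx":-0.9,"dy":0.6,"dz":0,"yaw":0},{"jaw":50,"dx":-0.9,"dy":0.6,"dz":0,"yaw":0},{"jaw":50,"dx":0,"dy":0.15,"dz":0.5,"yaw":0},{"jaw":50,"dx":0,"dy":0,"dz":0,"yaw":0},{"jaw":50,"dx":0,"dy":0,"dz":0,"yaw":0}]'
python3 - <<'E'
from h import *
plan([38,81],.138,0)
im=viewer.get_image("side");b=cv2.resize(im[160:320,270:390,::-1],None,fx=3.7,fy=3.7,interpolation=2)
cv2.imwrite("pics/l1.png",b)
for c in np.arange(1.5,2.5,.1):print(round(c,1),((proj("side",M2W([tab(c,40),tab(c,-15)],pose))-[270,160])*3.7).round(0).ravel())
E
```

```text
t: 19.1
tool_pos: [0.5856, 0.0903, 0.2091]
tool_rot: [[0.17, 0.985, -0.001], [0.985, -0.17, -0.0], [-0.0, -0.001, -1.0]]
force: [0.0, 0.5, -0.1]
opening: 0.584
finger_force: 0.0
t 19.1 m-frame tcp [ 37.1695  81.8319 209.0947] y-ang -0.2652812053101803 j [-33.6739  31.0407  27.9984  99.124  -17.3694  54.2304  -8.5889] F [ 0.0292  0.4886 -0.1478] open 49.903276574922735
shift units [-0.0271  0.0303  2.3698] yaw units -0.05305624106203606
1.5 [169. 310. 260. 332.]
1.6 [166. 321. 257. 343.]
1.7 [162. 333. 254. 355.]
1.8 [159. 346. 251. 368.]
1.9 [155. 359. 248. 381.]
2.0 [151. 373. 244. 395.]
2.1 [148. 387. 241. 409.]
2.2 [145. 401. 238. 424.]
2.3 [141. 416. 234. 438.]
2.4 [138. 430. 231. 453.]
```

View pics/l1.png

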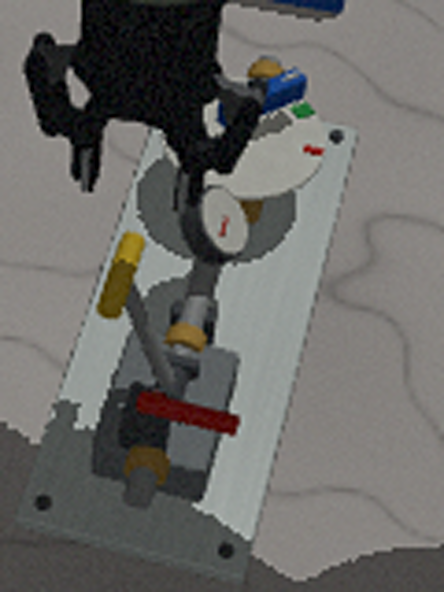

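The picture shows the catch flipped to about 2.2 rad (peg from (140,400) to (238,424)), the valve at the green mark, and the fingers straddling the yellow bar. I go down and grip.

```bash
python3 -m crank '[{"jaw":50,"dx":-0.02,"dy":0.03,"dz":0.6,"yaw":0},{"jaw":50,"dx":0,"dy":0,"dz":0.6,"yaw":0},{"jaw":50,"dx":0,"dy":0,"dz":0.6,"yaw":0},{"jaw":50,"dx":0,"dy":0,"dz":0.6,"yaw":0},{"jaw":0,"dx":0,"dy":0,"dz":0,"yaw":0},{"jaw":0,"dx":0,"dy":0,"dz":0,"yaw":0},{"jaw":0,"dx":0,"dy":0,"dz":0,"yaw":0},{"jaw":0,"dx":0,"dy":0,"dz":0,"yaw":0}]'
python3 - <<'E'
from h import *
plan([38,81],.138,0)
n=np.linspace(0,.95,15);P_=np.array([grip(x) for x in n]);D=np.diff(P_,axis=0)/30
print(np.c_[n[1:],D[:,0],-D[:,2]].round(2))
E
```

```text
t: 19.95
tool_pos: [0.5871, 0.0892, 0.1385]
tool_rot: [[0.169, 0.986, 0.001], [0.986, -0.169, 0.001], [0.001, 0.001, -1.0]]
force: [-4.6, 1.6, 7.6]
opening: 0.165
finger_force: 58.8
t 19.95 m-frame tcp [ 38.8173  80.9738 138.5133] y-ang -0.22169395979641848 j [-31.5047  36.098   25.2346 102.2747 -20.4436  46.1148  -5.9241] F [-4.6165  1.5689  7.5562] open 14.123228913684395
shift units [ 0.0008 -0.0273  0.0171] yaw units -0.0443387919592837
[[ 0.07 -0.24 -0.08]
 [ 0.14 -0.24 -0.06]
 [ 0.2  -0.24 -0.04]
 [ 0.27 -0.25 -0.03]
 [ 0.34 -0.25 -0.01]
 [ 0.41 -0.25  0.01]
 [ 0.48 -0.25  0.02]
 [ 0.54 -0.25  0.04]
 [ 0.61 -0.24  0.06]
 [ 0.68 -0.24  0.07]
 [ 0.75 -0.23  0.09]
 [ 0.81 -0.23  0.1 ]
 [ 0.88 -0.22  0.12]
 [ 0.95 -0.21  0.13]]
```

```bash
python3 -m crank '[{"jaw":0,"dx":0,"dy":-0.24,"dz":-0.08,"yaw":0},{"jaw":0,"dx":0,"dy":-0.24,"dz":-0.06,"yaw":0},{"jaw":0,"dx":0,"dy":-0.24,"dz":-0.04,"yaw":0},{"jaw":0,"dx":0,"dy":-0.25,"dz":-0.03,"yaw":0},{"jaw":0,"dx":0,"dy":-0.25,"dz":-0.01,"yaw":0},{"jaw":0,"dx":0,"dy":-0.25,"dz":0.01,"yaw":0},{"jaw":0,"dx":0,"dy":-0.25,"dz":0.02,"yaw":0}]'
python3 -m crank '[{"jaw":0,"dx":0,"dy":-0.25,"dz":0.04,"yaw":0},{"jaw":0,"dx":0,"dy":-0.24,"dz":0.06,"yaw":0},{"jaw":0,"dx":0,"dy":-0.24,"dz":0.07,"yaw":0},{"jaw":0,"dx":0,"dy":-0.23,"dz":0.09,"yaw":0},{"jaw":0,"dx":0,"dy":-0.23,"dz":0.10,"yaw":0},{"jaw":0,"dx":0,"dy":-0.22,"dz":0.12,"yaw":0},{"jaw":0,"dx":0,"dy":-0.20,"dz":0.12,"yaw":0},{"jaw":0,"dx":0,"dy":0,"dz":0,"yaw":0}]'
python3 - <<'E'
from h import *
plan([-62,81],.126,0)
E
```

```text
t: 20.65
tool_pos: [0.5386, 0.0977, 0.1454]
tool_rot: [[0.17, 0.985, 0.007], [0.985, -0.17, 0.001], [0.002, 0.007, -1.0]]
force: [8.2, 0.0, 16.0]
opening: 0.158
finger_force: 62.0
t: 21.45
tool_pos: [0.49, 0.1061, 0.1259]
tool_rot: [[0.169, 0.986, 0.005], [0.986, -0.169, 0.001], [0.002, 0.005, -1.0]]
force: [12.6, 1.6, -8.0]
opening: 0.16
finger_force: 63.0
t 21.45 m-frame tcp [-59.7035  81.5977 125.8965] y-ang -0.23860170133870298 j [-37.748   29.9459  25.1516 116.6701 -20.4487  37.2839  -8.9016] F [12.5652  1.5983 -8.0262] open 13.693368622122952
shift units [-0.0202 -0.0765 -0.0038] yaw units -0.047720340267740594
```

```bash
python3 -m crank '[{"jaw":0,"dx":0,"dy":-0.08,"dz":0.03,"yaw":0},{"jaw":0,"dx":0,"dy":0,"dz":0,"yaw":0},{"jaw":0,"dx":0,"dy":0,"dz":0,"yaw":0},{"jaw":0,"dx":0,"dy":0,"dz":0,"yaw":0},{"jaw":0,"dx":0,"dy":0,"dz":0,"yaw":0},{"jaw":0,"dx":0,"dy":0,"dz":0,"yaw":0},{"jaw":0,"dx":0,"dy":0,"dz":0,"yaw":0},{"jaw":0,"dx":0,"dy":0,"dz":0,"yaw":0}]'
python3 - <<'E'
from h import *
plan([-62,81],.126,0)
im=viewer.get_image("side");b=cv2.resize(im[160:320,270:390,::-1],None,fx=3.7,fy=3.7,interpolation=2)
for q in (.8,.95):print(((proj("side",M2W([grip(q),grip(q,30),grip(q,-30)],pose))-[270,160])*3.7).round(0).ravel())
cv2.imwrite("pics/l2.png",b)
E
```

```text
t: 22.25
tool_pos: [0.4887, 0.1064, 0.1251]
tool_rot: [[0.17, 0.985, 0.006], [0.985, -0.17, 0.001], [0.002, 0.006, -1.0]]
force: [17.1, 0.8, -13.1]
opening: 0.164
finger_force: 62.4
t 22.25 m-frame tcp [-60.999   81.6224 125.1189] y-ang -0.25946240738012055 j [-37.8494  29.9029  25.1288 116.9281 -20.4906  36.9918  -8.9555] F [ 17.1162   0.7561 -13.1386] open 14.022323701086833
shift units [-0.0208 -0.0331 -0.0296] yaw units -0.05189248147602411
[256. 312. 246. 350. 266. 274.]
[277. 325. 268. 364. 287. 288.]
```

View pics/l2.png

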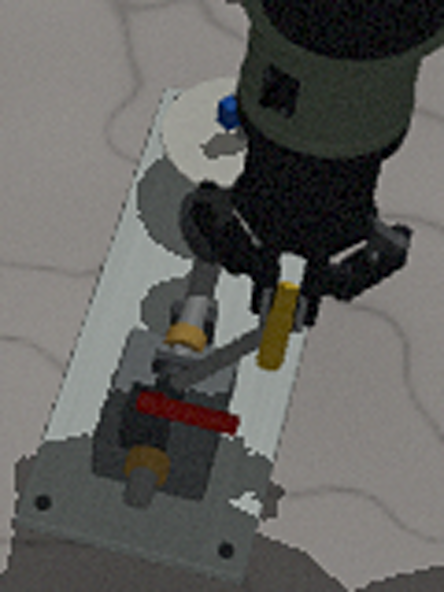

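The lever is at its stop: the near end of the yellow bar is at (268,364), where 0.95 rad predicts it. The fingers hold it, the catch is still flipped over, and nothing else has been disturbed. I hand the job in.

```bash
python3 -c "
from plant import ctrl
print(ctrl.close_job())"
```

```text
the job is handed in; nothing more can be done
None
```

I handed the job in at about 22 s with the blue valve at its green mark, the red catch flipped over to about 2.2 rad and the lever gripped at its stop; the hand-in returned no verdict.

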